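# Clamp a moisture tin in the ratchet vise

## Task

The ratchet vise is set to open. Flip the pawl on its handle to the closing direction, then swing the handle back and forth so that the jaw closes and the tin is held firmly between the jaws for its stuck lid to be worked off, without denting its thin wall. Work only by the pawl and the handle: leave the tin and the jaw alone, leave the pawl set to closing, and do not disturb the things around.

Things in the scene. Friction and masses are not known exactly. Their poses are not given: they have to be found in the camera images.
- vise: Heavy ratchet vise (12 kg), standing on the table: aluminium bed 218 x 96 mm, its top 14 mm above the table, pinion housing at the end nearer the robot. Origin at table height on the vertical spindle axis; x points along the bed from the spindle to the jaws, z up. The handle swings about this axis above the housing, pointing roughly along -x.
- grip_mid (a point): Middle of the black round grip (dia 26 mm, 44 mm tall, upright, spins freely on the handle's end): 140 mm from the spindle axis, 105 mm above the table; foot at 83 mm, top at 127 mm. Take it from above and carry it round the spindle axis, or push it.
- handle (a joint): Swing of the handle about the spindle axis, rad, stops at -0.6 and +0.6, 0 when it points along the vise's -x; grows clockwise seen from above. It has 0.35 Nm of friction alone, 1.2 Nm when it also turns the spindle with the jaw running free (about 8.6 N at the grip). Stays where it is left.
- pawl (a joint): Direction pawl in the handle, a spring rocker with a thumb lever on top, rad, stops -0.28 and 0.28, snaps over at 0; rests 0.1 to 0.28 to either side, its tip on or between the wheel's pins (0.31 rad apart). Positive, lever swung clockwise seen from above: drives clockwise, closing the jaw. Negative: opening. It clicks freely the other way; up to a pin of lost motion before it drives.
- pawl_tab (a point): In the upright tab at the end of the pawl's thumb lever: tab 8 mm across, 10 mm along the lever, top 104 mm above the table, this point 97 mm; lever underside 84 mm, handle top 81.5 mm. It is 33 mm from the pawl's pivot, which is on the handle 40 mm from the spindle axis towards the grip. About 2 N sideways flips it.
- spindle (a joint): Turn of the spindle, rad, 0 at the start with the jaw fully open, grows clockwise seen from above as the jaw closes, 18 mm of jaw per rad; the tin is tight somewhere between 1.2 and 1.9. Friction holds it wherever the handle leaves it.
- carriage: Dark steel moving jaw block, 66 mm wide, in guide rails on the bed; the spindle drives it along the vise's +x. Origin on the spindle axis when the jaw is fully open, and advances with the jaw.
- jaw_pad: Steel pad 62 x 28 x 6 mm on a stiff spring before the moving jaw block. Once the tin has seated in the fixed V jaw beyond it (whose setting along the bed is not reported) the squeeze grows about 20 N for each further mm of jaw, and the force needed at the grip about 2.6 N for each 20 N of squeeze. Origin as the jaw block's.
- pad_face (a point): Centre of the pad's front face, 32 mm above the table, 61 mm from the spindle axis when fully open.
- tin: Lidded aluminium moisture tin that stands loose on the vise's bed between the jaws, 56 mm across, 38 mm high; origin at the centre of its underside. Thin walled: 12 N of squeeze or more holds it, above 45 N it dents; some 28 N is right.
- spare_tin: Bystander: another such tin on the table, 57 mm across, 38 mm high.
- mortar: Bystander: porcelain mortar with pestle, 79 mm across, 84 mm high.
- case: Bystander: dark hinged weight case 71 x 118 x 30 mm, closed.
Not all that is in view belongs to the job. What is shaped like the tin but orange or pink is not meant.

How it is judged:
By the outcome, as a careful person would: the job done as asked, in the order asked, and still so for the second after the job is handed in, with the robot touching nothing.
It also fails if it takes over 72 s, if anything falls off the work surface, if the arm or the gripper's body presses on something with over 40 N, if the wrist force passes 120 N, or if a joint passes its speed limit or range.

## Robot

A 6-joint arm with a two-finger parallel gripper is mounted at the origin on a cart in front of the work surface, level with it; the furniture and walls round the work are solid. World frame = base frame: x ahead of the robot, y to its left, z up, the work surface at z = 0. Lengths are in mm, angles in rad, forces in N, time in s.
With the tool pointing down it reaches from about 350 to 1000 mm from the base axis. Payload 7.1 kg.
Tool frame: the origin (TCP) lies midway between the tips of the shut fingers; the grasp point (between the pads) lies 19 mm behind it; z points along the fingers, y is the direction in which the jaws open and shut (so a half turn about z gives the same grasp; the last joint's range is limited). The gripper opens to 85 mm and grips with 20 to 120 N. Pads are 22 mm wide; open, the fingers measure 114 mm over their backs; the gripper's body (76 mm by 85 mm) begins 54 mm behind the grasp point. The pads swing forward as they close: fully open they stand 13 mm farther back than shut.
Start: joints at [-1.348, 0.423, 1.63, -0, 1.089, -0.019], TCP at [149.676, -606.796, 199.519] pointing down, gripper open.
Joint ranges: [-3, 3], [-0.9, 2.11], [0.09, 2.58], [-1.31, 4.45], [0.11, 2.69], [-2.54, 2.54]. Speed limits (rad/s): [2.39, 2.39, 3.01, 3.14, 3.14, 3.14].

## Interface

Orientations are given as a rotation vector (axis times angle).
In Python, from plant import robot, vision, hand_in gives the robot as it stands.
- The arm moves only by the tool drive_tool, never from a script. Its argument "commands" is one flat list of numbers, 5 for each row, row after row: the shift along the tool's x, y, z in m, then the turn about the tool's z in degrees, then the finger opening in m, from 0 to 0.0854. In form: [dx, dy, dz, spin, jaw, dx, dy, dz, spin, jaw, ...]. A call has 1 to 20 rows; each row is the pose to reach, as a shift and turn from the pose commanded when the call began, along the tool's axes at that moment; what a row does not reach only later rows make up. A row lasts 1/8 s, in which the tool goes at most 62.5 mm and 10.7 degrees, less where a joint would pass 70% of its speed; a pose out of reach is approached as far as the arm can. A call with a gripper value outside its range is refused whole. The fingers move at their own pace and stop on an object; "newtons" is the grip in N (left out, the last holds). Time passes only in rows, so rows that repeat a pose let the fingers close. It gives the time, the measured TCP pose, the force and the opening at its end, in the units of the state.
- robot.get_obs(): the state, without advancing time (a new reading comes with each control period).
- vision.capture(name): name is "side" or "top"; returns a dict with "image" (480x640x3 uint8, red, green, blue), "fx", "fy", "cx", "cy" (pixels), "rvec" (rotation vector, rad) and "tvec" (3), from world to camera coordinates, as OpenCV has them. Camera axes: x right, y down, z forward; pixel columns grow to the right and rows downward; lengths in mm; the calibration is good to about 2 mm. A picture is of the moment at which its call begins. There is no depth.
- hand_in(): hands the job in, once; it reports no verdict.
The state is a dict: "time": time; "joint_positions": joint angles; "joint_vel": joint speeds; "tau": joint torques, N m; "tcp_pos": TCP position; "tcp_rot": TCP orientation; "force": force on the tool from outside, world axes, zero at the start; "moment": the same for the moment, N m; "opening": finger opening in mm.
Only numpy, scipy, OpenCV 4.12 (cv2) and the standard library are available. Lean on these libraries where they do the work, as an engineer would, in place of code of your own. Each camera call takes 0.05 s, during which the arm holds its last target. There are 200 camera calls.

## Working session

There is one attempt and no reset: what is moved stays moved. The work goes in short steps, Python scripts to look and compute and a tool call to move; the robot and the scene stay as the last step left them, time stands still between calls to the robot, and variables do not carry over. Pictures are saved under pics/ and viewed, about 8 in all and at most 12, crops included, and the job is handed in when it is done.

Besides the shell and the picture viewer there is one more tool, called after "Request:" by a JSON object that holds its "op" and its "data". drive_tool: Moves the arm, as the interface text tells. Its arguments: {"type":"object","properties":{"commands":{"type":"array"},"newtons":{"type":"number"}},"required":["commands"]}

```bash
mkdir -p pics; cat > h.py <<'E'
import numpy as np, cv2
from plant import robot, vision
def cap(n,f=None):
    c=vision.capture(n)
    if f: cv2.imwrite('pics/'+f,cv2.cvtColor(c['image'],cv2.COLOR_RGB2BGR))
    return c
def ray(c,u,v,z):
    R=cv2.Rodrigues(np.array(c['rvec'],float))[0]; t=np.array(c['tvec'],float).ravel()
    o=-R.T@t; d=R.T@np.array([(u-c['cx'])/c['fx'],(v-c['cy'])/c['fy'],1.])
    return o+d*(z-o[2])/d[2]
def proj(c,p):
    K=np.array([[c['fx'],0,c['cx']],[0,c['fy'],c['cy']],[0,0,1.]])
    return cv2.projectPoints(np.array(p,float).reshape(-1,3),np.array(c['rvec'],float),np.array(c['tvec'],float),K,None)[0][:,0]
E
python3 - <<'E'
from h import *
for n in('top','side'):
    c=cap(n,n+'0.png'); R=cv2.Rodrigues(np.array(c['rvec'],float))[0]
    print(n,c['fx'],c['cx'],c['cy'],-R.T@np.array(c['tvec']).ravel(),R.round(2).tolist())
o=robot.get_obs();print(o)
E
```

```text
top 550.9347505391534 321.9831866479927 237.6658435681966 [ 530.44343027 -179.22183149 1077.94907348] [[0.0, -1.0, 0.03], [-0.99, -0.0, -0.11], [0.11, -0.03, -0.99]]
side 552.260508579137 312.065733476627 246.79559944960576 [  587.25578837 -1109.23618803   435.28021642] [[1.0, -0.02, -0.01], [-0.02, -0.36, -0.93], [0.02, 0.93, -0.36]]
{'time': 0.1, 'joint_positions': array([-1.34805220e+00,  4.23720435e-01,  1.63062350e+00,  1.42572853e-05,
        1.08859999e+00, -1.90025368e-02]), 'joint_vel': array([-0.00143261, -0.00229657,  0.00028555,  0.00058939,  0.00076545,
       -0.00246658]), 'tau': array([-6.93772745e-04, -5.58428335e+01, -2.82443225e+01, -9.25134657e-06,
        2.95662707e-03,  2.52475485e-05]), 'tcp_pos': array([ 149.53254356, -606.29249801,  198.84701991]), 'tcp_rot': array([-3.11733619e+00, -3.78638208e-01,  1.96038172e-04]), 'force': array([-0.22732735,  0.80794765, -0.69159665]), 'moment': array([-0.02439499, -0.02121017, -0.0192448 ]), 'opening': 85.08385483324811}
```

View pics/top0.png

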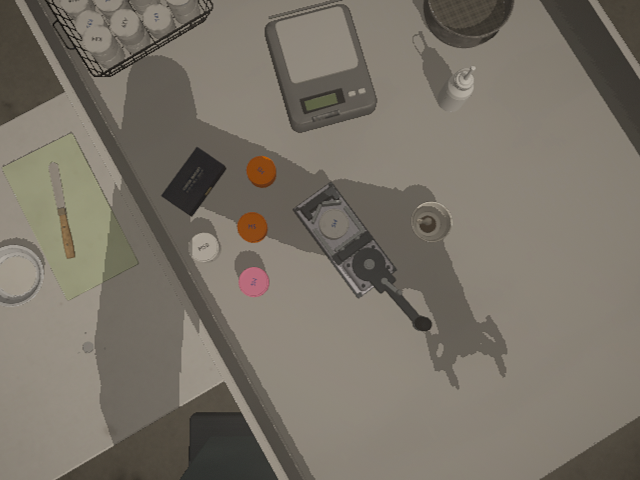

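View pics/side0.png

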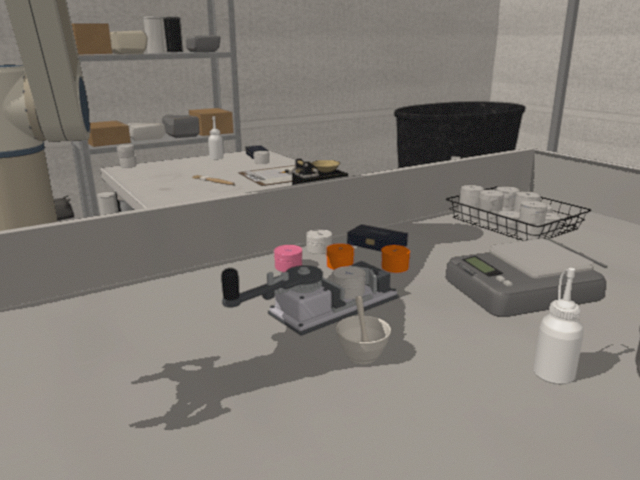

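The top view shows the vise at about (345,240), the spindle at (370,265), the grip at (422,324) and the mortar at (431,222). The side view shows the grip at (230,284). Next I'll enlarge the vise.

```bash
python3 - <<'E'
from h import *
a=cv2.imread('pics/top0.png')[170:340,280:450]; b=cv2.imread('pics/side0.png')[230:330,210:410]
a=cv2.resize(a,(600,600),interpolation=cv2.INTER_CUBIC)
cv2.imwrite('pics/c1.png',cv2.convertScaleAbs(a,alpha=1.8,beta=15))
c=cap('top')
for n,u,v,z in(('spindle~',370,263,85),('grip top',422,324,127),('tin',334,222,52),('mortar',431,222,84),('bedcorner',331,182,14),('bedc',294,209,14),('bedc',359,297,14),('bedc',397,270,14)): print(n,ray(c,u,v,z).round(1))
E
```

```text
spindle~ [ 591.9 -293.4   85. ]
grip top [ 484.7 -377.1  127. ]
tin [ 671. -230.   52.]
mortar [ 667.3 -406.2   84. ]
bedcorner [ 755.5 -226.2   14. ]
bedc [ 701.4 -153.8   14. ]
bedc [ 530.7 -279.8   14. ]
bedc [ 582.8 -354.    14. ]
```

View pics/c1.png

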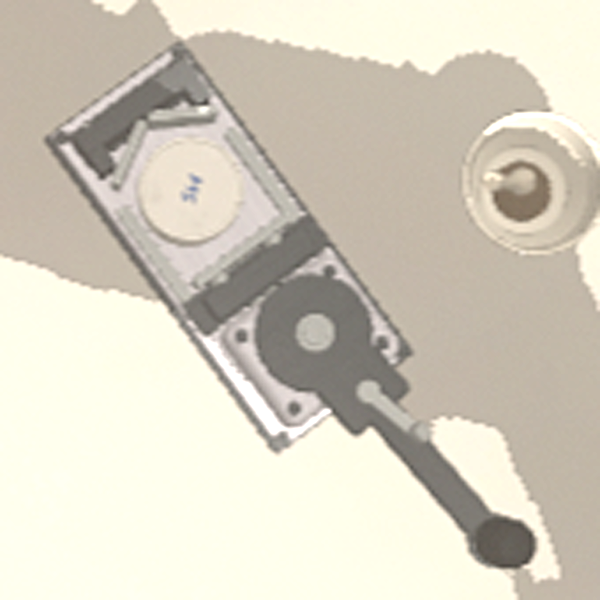

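```bash
python3 - <<'E'
from h import *
c=cap('top'); s=cap('side')
f=600/170; P=lambda u,v,z: ray(c,280+u/f,170+v/f,z)
a=np.arctan2(126.9,171.7); print('vise yaw',np.degrees(a))
S=P(315,333,92);V=P(369,391,87);T=P(422,433,104);G=P(504,543,127)
for n,p in zip('SVTG',(S,V,T,G)): print(n,p.round(1))
for n,p in (('V',V),('T',T),('G',G)):
    d=(p-S)[:2]; print(n,'r',np.hypot(*d).round(1),'ang',np.degrees(np.arctan2(d[1],d[0])).round(1)%360)
print('VT',np.linalg.norm((T-V)[:2]),np.degrees(np.arctan2(*(T-V)[1::-1]))%360)
# grip top in side view
im=cv2.cvtColor(s['image'],cv2.COLOR_RGB2GRAY)[255:320,205:255]
m=(im<30).astype('uint8');n,l,st,ce=cv2.connectedComponentsWithStats(m);print(st[1:],ce[1:]+[205,255])
print(proj(s,[[*G[:2],127],[*G[:2],105],[*G[:2],83]]))
o=robot.get_obs();R=cv2.Rodrigues(o['tcp_rot'])[0];print(R.round(3))
t=o['tcp_pos'];x=np.array([np.cos(a),np.sin(a),0]);
for n,p in (('S',S),('T',T),('G',G)):
    d=p-t;print(n,'toolshift',(R.T@d).round(1))
E
```

```text
vise yaw 36.46735780877673
S [ 589.  -291.3   92. ]
V [ 559.8 -319.2   87. ]
T [ 538.3 -343.1  104. ]
G [ 484.9 -378.5  127. ]
V r 40.4 ang 223.7
T r 72.5 ang 225.7
G r 135.8 ang 220.0
VT 32.16071800579181 228.18472856474878
[[ 18  14  16  31 363]] [[230.04958678 284.50964187]]
[[231.66498006 266.88077967]
 [232.60200998 280.89108062]
 [233.52077658 294.6283117 ]]
[[ 0.971  0.239 -0.   ]
 [ 0.239 -0.971  0.001]
 [ 0.    -0.001 -1.   ]]
S toolshift [ 502.1 -200.8  107.3]
T toolshift [ 440.4 -162.6   95.3]
G toolshift [ 380.1 -141.    72.2]
```

Request:
{"op": "drive_tool", "data": {"commands": [0.046, -0.014, 0, -8, 0, 0.092, -0.028, 0, -16, 0, 0.138, -0.042, 0, -26, 0, 0.184, -0.056, 0, -26, 0, 0.23, -0.07, 0, -26, 0, 0.276, -0.084, 0, -26, 0, 0.322, -0.098, 0, -26, 0, 0.368, -0.112, 0, -26, 0, 0.414, -0.124, 0, -26, 0, 0.4545, -0.134, 0, -26, 0, 0.4545, -0.134, 0, -26, 0, 0.4545, -0.134, 0.04, -26, 0, 0.4545, -0.134, 0.04, -26, 0, 0.4545, -0.134, 0.04, -26, 0], "newtons": 60}}

```text
time: 2.0
tcp_pos: [558.6, -368.6, 160.3]
tcp_rot: [2.954, 1.069, 0.0]
force: [-0.3, -0.1, -0.0]
opening: 0.0
```

```bash
python3 - <<'E'
from h import *
c=cap('top');s=cap('side')
o=robot.get_obs();R=cv2.Rodrigues(o['tcp_rot'])[0];print(o['tcp_pos'],R.round(3),o['force'],o['opening'])
T=np.array([538,-343.5,97]);print(R.T@(T-o['tcp_pos']),proj(s,o['tcp_pos']),proj(c,o['tcp_pos']))
b=lambda i:cv2.cvtColor(i,cv2.COLOR_RGB2BGR)
cv2.imwrite('pics/c2.png',np.hstack([cv2.resize(b(c['image'])[200:340,340:480],(400,400),interpolation=2),cv2.resize(b(s['image'])[180:320,200:340],(400,400),interpolation=2)]))
E
```

```text
[ 559.28324435 -368.80705164  161.16729875] [[ 0.768  0.64   0.002]
 [ 0.64  -0.768 -0.001]
 [ 0.001  0.002 -1.   ]] [ 0.06477652 -0.02862932  0.46793024] 0.10014842526940174
[ -0.18297569 -33.20694492  64.09470267] [[283.14020276 241.29349875]] [[420.42867519 279.79042112]]
```

View pics/c2.png

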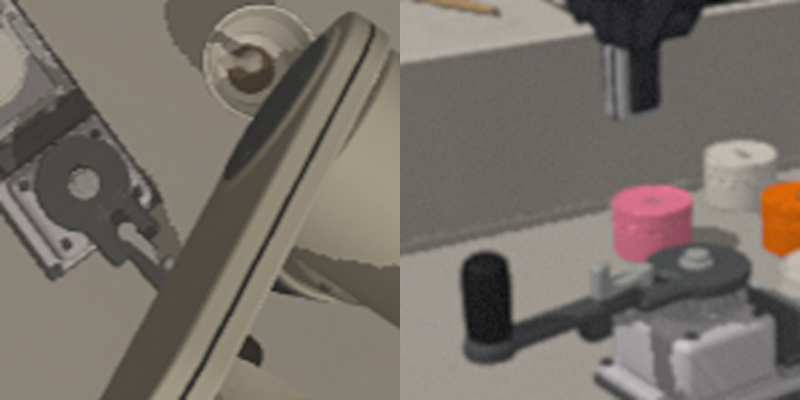

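The arm blocks the top view. In the side view the fingertips seem to end near (279,220), but the TCP projects to (283,241). I'll zoom in with contrast before going down.

```bash
python3 - <<'E'
from h import *
s=cap('side')
print(proj(s,[[538,-343.5,97],[559.3,-368.8,161],[559.3,-368.8,180],[559.3,-368.8,234]]))
i=cv2.cvtColor(s['image'],cv2.COLOR_RGB2BGR)[170:290,220:340]
i=cv2.convertScaleAbs(i,alpha=1.7,beta=10)
cv2.imwrite('pics/c3.png',cv2.resize(i,(600,600),interpolation=cv2.INTER_CUBIC))
E
```

```text
[[270.71522492 275.48893545]
 [283.15538654 241.4013753 ]
 [282.7759407  228.8257678 ]
 [281.66064917 191.8627366 ]]
```

View pics/c3.png

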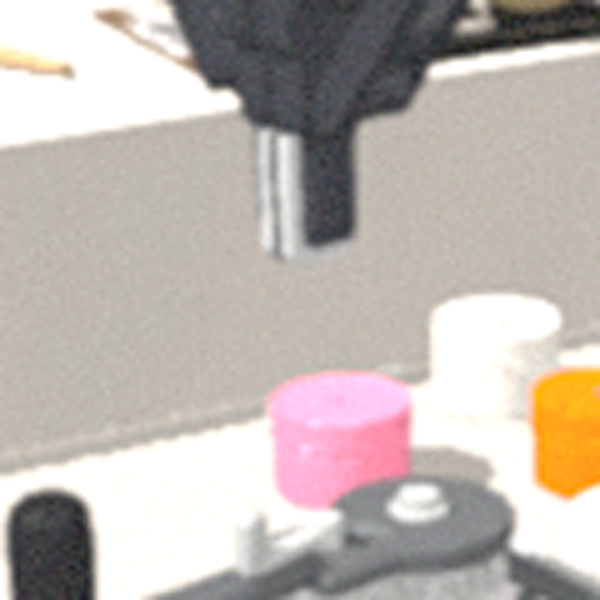

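The tip shows at (281,220), about 30 mm above where the pose puts it, while the tab matches at (270,276). I'll go down a little, still clear of everything, and compare again.

Request:
{"op": "drive_tool", "data": {"commands": [0, 0, 0.03, 0, 0, 0, 0, 0.03, 0, 0, 0, 0, 0.03, 0, 0]}}

```text
time: 2.52
tcp_pos: [559.3, -368.3, 130.7]
tcp_rot: [2.953, 1.07, 0.001]
force: [-0.1, -0.0, 0.3]
opening: -0.0
```

```bash
python3 - <<'E'
from h import *
s=cap('side');o=robot.get_obs();p=o['tcp_pos'];print(p)
print(proj(s,[p,p+[0,0,31]]))
i=cv2.cvtColor(s['image'],cv2.COLOR_RGB2BGR)[170:290,220:340]
i=cv2.convertScaleAbs(i,alpha=1.7,beta=10)
cv2.imwrite('pics/c4.png',cv2.resize(i,(600,600),interpolation=cv2.INTER_CUBIC))
E
```

```text
[ 559.58021747 -368.41116911  130.96363534]
[[283.94269222 260.74066118]
 [283.33999234 240.67116098]]
```

View pics/c4.png

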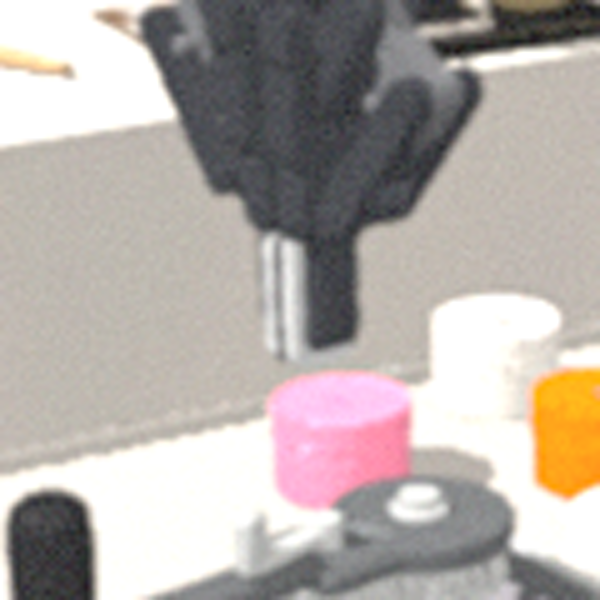

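The offset is the same, and the tip hides nothing below (284,240), so the real fingertips sit about 31 mm behind the stated TCP. I'll go down in force-checked steps until the tips are at tab height (TCP z about 60).

Request:
{"op": "drive_tool", "data": {"commands": [0, 0, 0.012, 0, 0, 0, 0, 0.024, 0, 0, 0, 0, 0.036, 0, 0, 0, 0, 0.036, 0, 0]}}

```text
time: 3.08
tcp_pos: [557.9, -367.2, 91.7]
tcp_rot: [-2.951, -1.07, 0.003]
force: [0.2, -0.6, -0.0]
opening: -0.1
```

Request:
{"op": "drive_tool", "data": {"commands": [0, 0, 0.01, 0, 0, 0, 0, 0.02, 0, 0, 0, 0, 0.032, 0, 0, 0, 0, 0.032, 0, 0]}}

```text
time: 3.58
tcp_pos: [558.0, -367.3, 60.0]
tcp_rot: [-2.952, -1.07, 0.002]
force: [-0.1, -0.0, 0.3]
opening: -0.0
```

```bash
python3 - <<'E'
from h import *
s=cap('side');o=robot.get_obs();p=o['tcp_pos'];print(p,o['force'])
print(proj(s,[p,p+[0,0,31],[538,-343.5,97]]))
i=cv2.cvtColor(s['image'],cv2.COLOR_RGB2BGR)[210:330,220:340]
i=cv2.convertScaleAbs(i,alpha=1.7,beta=10)
cv2.imwrite('pics/c5.png',cv2.resize(i,(600,600),interpolation=cv2.INTER_CUBIC))
E
```

```text
[ 558.50040802 -367.59797699   60.75316158] [0.25365999 0.10184365 0.18423947]
[[284.53839963 303.96970879]
 [283.96289832 285.12385113]
 [270.71522492 275.48893545]]
```

View pics/c5.png

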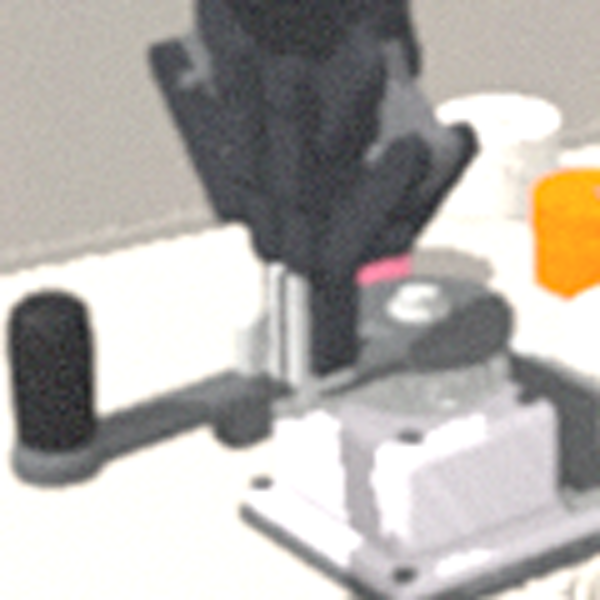

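The tip is at about (279,288), in front of the lever, and the tab's left edge shows at (269,278). That puts the tip near z 89, which is tab height. Now I'll push the tab in tool -y, in small force-checked steps.

Request:
{"op": "drive_tool", "data": {"commands": [0, -0.004, 0, 0, 0, 0, -0.008, 0, 0, 0, 0, -0.012, 0, 0, 0, 0, -0.012, 0, 0, 0]}}

```text
time: 4.12
tcp_pos: [551.0, -358.4, 61.7]
tcp_rot: [2.953, 1.071, 0.0]
force: [-0.4, 0.3, -0.4]
opening: 0.0
```

Request:
{"op": "drive_tool", "data": {"commands": [0, -0.002, 0, 0, 0, 0, -0.004, 0, 0, 0, 0, -0.004, 0, 0, 0]}}

```text
time: 4.5
tcp_pos: [548.8, -355.9, 61.7]
tcp_rot: [2.953, 1.071, 0.0]
force: [1.2, -1.7, -1.1]
opening: 0.0
```

Request:
{"op": "drive_tool", "data": {"commands": [0, -0.002, 0, 0, 0, 0, -0.003, 0, 0, 0, 0, -0.003, 0, 0, 0]}}

```text
time: 4.88
tcp_pos: [546.5, -353.1, 61.5]
tcp_rot: [-2.953, -1.07, 0.0]
force: [-0.0, -1.0, 1.0]
opening: -0.0
```

Request:
{"op": "drive_tool", "data": {"commands": [0, -0.002, 0, 0, 0, 0, -0.003, 0, 0, 0, 0, -0.003, 0, 0, 0]}}

```text
time: 5.25
tcp_pos: [544.5, -350.5, 61.3]
tcp_rot: [-2.953, -1.071, 0.001]
force: [0.3, -0.1, 0.1]
opening: -0.2
```

Contact gave about 2 N at 16 mm and then dropped to nothing, so the pawl likely snapped over. I'll push 3 mm more, then back off, rise and look.

Request:
{"op": "drive_tool", "data": {"commands": [0, -0.0015, 0, 0, 0, 0, -0.003, 0, 0, 0, 0, -0.003, 0, 0, 0]}}

```text
time: 5.62
tcp_pos: [543.2, -349.0, 61.7]
tcp_rot: [2.953, 1.07, 0.001]
force: [1.6, -1.3, 0.1]
opening: -0.0
```

Request:
{"op": "drive_tool", "data": {"commands": [0, 0.012, 0, 0, 0, 0, 0.025, 0, 0, 0, 0, 0.025, -0.05, 0, 0, 0, 0.025, -0.1, 0, 0, 0, 0.025, -0.13, 0, 0, 0, 0.08, -0.13, 0, 0, 0, 0.14, -0.13, 0, 0, 0, 0.2, -0.13, 0, 0, 0, 0.2, -0.13, 0, 0]}}

```text
time: 6.75
tcp_pos: [672.3, -505.4, 188.8]
tcp_rot: [-2.954, -1.068, 0.001]
force: [-0.6, 1.1, -0.5]
opening: 0.0
```

```bash
python3 - <<'E'
from h import *
c=cap('top');s=cap('side');o=robot.get_obs();p=o['tcp_pos'];print(p,o['force'])
b=lambda i:cv2.convertScaleAbs(cv2.cvtColor(i,cv2.COLOR_RGB2BGR),alpha=1.6,beta=10)
cv2.imwrite('pics/c6.png',np.hstack([cv2.resize(b(c['image'])[235:335,340:440],(400,400),interpolation=2),cv2.resize(b(s['image'])[230:330,215:315],(400,400),interpolation=2)]))
E
```

```text
[ 670.65759349 -502.44248696  189.87300461] [-0.80336631 -0.94222052 -0.4097617 ]
```

View pics/c6.png

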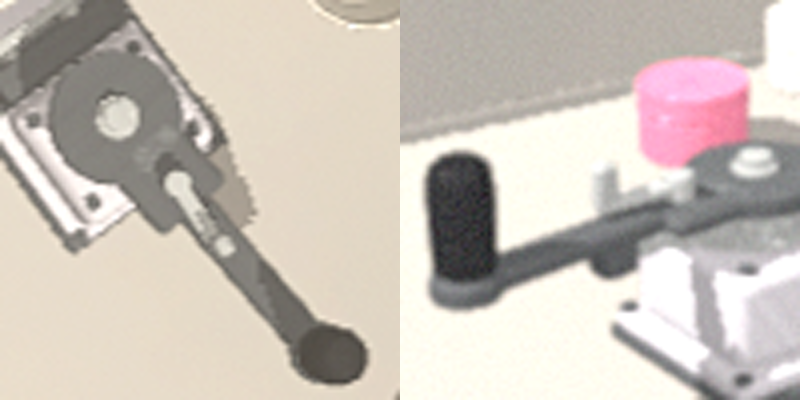

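The pawl now lies on the clockwise side: pivot at (384,281), tab at (396,296). The handle stayed put, with the grip at (423,324). Next I'll go over the grip with the fingers open.

Request:
{"op": "drive_tool", "data": {"commands": [-0.011, -0.036, 0, 0, 0.07, -0.022, -0.072, 0, 0, 0.07, -0.033, -0.107, 0, 0, 0.07, -0.044, -0.143, 0, 0, 0.07, -0.055, -0.179, 0, 0, 0.07, -0.066, -0.215, 0, 0, 0.07, -0.066, -0.215, 0.04, 0, 0.07, -0.066, -0.215, 0.07, 0, 0.07, -0.066, -0.215, 0.09, 0, 0.07, -0.066, -0.215, 0.09, 0, 0.07]}}

```text
time: 8.1
tcp_pos: [481.6, -378.4, 100.7]
tcp_rot: [-2.951, -1.07, 0.002]
force: [-0.4, 0.6, 0.4]
opening: 69.8
```

```bash
python3 - <<'E'
from h import *
c=cap('top');s=cap('side');o=robot.get_obs();p=o['tcp_pos'];print(p,o['force'],o['opening'])
b=lambda i:cv2.convertScaleAbs(cv2.cvtColor(i,cv2.COLOR_RGB2BGR),alpha=1.6,beta=10)
cv2.imwrite('pics/c7.png',np.hstack([cv2.resize(b(c['image'])[220:360,340:480],(400,400),interpolation=2),cv2.resize(b(s['image'])[210:330,165:285],(400,400),interpolation=2)]))
E
```

```text
[ 482.98068537 -379.65019009  102.42873178] [ 0.4754057  -0.17723159  0.19854847] 69.98742791894063
```

View pics/c7.png

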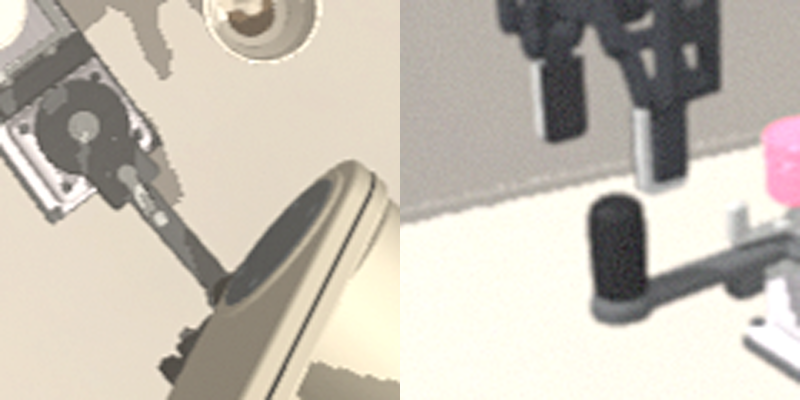

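The fingers straddle the grip: fingertip midpoint at (229,258), grip top at (230,270). I'll go down 40 mm and close.

Request:
{"op": "drive_tool", "data": {"commands": [0, 0, 0.02, 0, 0.07, 0, 0, 0.04, 0, 0.07, 0, 0, 0.04, 0, 0.07]}}

```text
time: 8.57
tcp_pos: [481.1, -378.3, 59.0]
tcp_rot: [-2.95, -1.069, 0.004]
force: [-0.4, -0.2, -0.2]
opening: 69.9
```

Request:
{"op": "drive_tool", "data": {"commands": [0, 0, 0, 0, 0.05, 0, 0, 0, 0, 0.035, 0, 0, 0, 0, 0.02, 0, 0, 0, 0, 0.02, 0, 0, 0, 0, 0.02, 0, 0, 0, 0, 0.02], "newtons": 50}}

```text
time: 9.32
tcp_pos: [483.4, -380.3, 62.5]
tcp_rot: [2.951, 1.07, 0.002]
force: [1.2, -1.4, 7.2]
opening: 23.6
```

Opening is 23.6 mm where 26 was expected, with 7 N upward, so I'll look at the grasp.

```bash
python3 - <<'E'
from h import *
s=cap('side');o=robot.get_obs();p=o['tcp_pos'];print(p,o['force'],o['moment'],o['opening'])
b=lambda i:cv2.convertScaleAbs(cv2.cvtColor(i,cv2.COLOR_RGB2BGR),alpha=2.2,beta=20)
cv2.imwrite('pics/c8.png',cv2.resize(b(s['image'])[225:325,180:280],(500,500),interpolation=2))
E
```

```text
[ 483.41662702 -380.26000988   62.55273874] [ 0.17609597 -0.85796095  5.9469497 ] [-0.22179211 -0.0284775  -0.01923052] 23.82133539024439
```

View pics/c8.png

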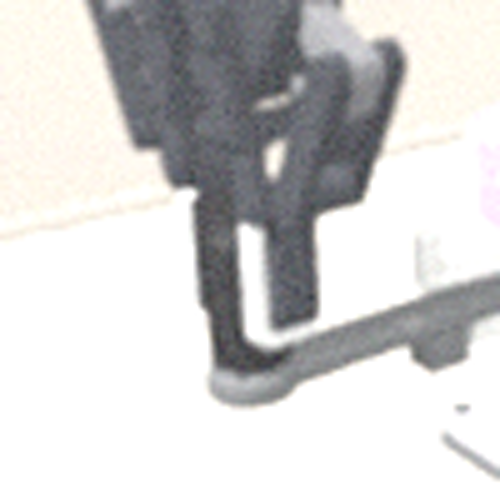

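The fingers hold the grip well: the near fingertip is at about (237,290), just above the foot, and the grip runs down to (228,298). Now the first closing stroke, on an arc of 140 mm.

Request:
{"op": "drive_tool", "data": {"commands": [0.0002, -0.007, 0, 0, 0.02, 0.0007, -0.014, 0, 0, 0.02, 0.0016, -0.0209, 0, 0, 0.02, 0.0028, -0.0278, 0, 0, 0.02, 0.0044, -0.0346, 0, 0, 0.02, 0.0063, -0.0414, 0, 0, 0.02]}}

```text
time: 10.12
tcp_pos: [462.1, -345.0, 62.6]
tcp_rot: [2.949, 1.07, 0.003]
force: [2.5, -7.5, 2.3]
opening: 23.9
```

Request:
{"op": "drive_tool", "data": {"commands": [0.0022, -0.0066, 0, 0, 0.02, 0.0048, -0.0131, 0, 0, 0.02, 0.0076, -0.0195, 0, 0, 0.02, 0.0108, -0.0257, 0, 0, 0.02]}}

```text
time: 10.62
tcp_pos: [454.0, -318.9, 62.5]
tcp_rot: [2.949, 1.069, 0.003]
force: [0.5, -8.5, 3.8]
opening: 23.8
```

Request:
{"op": "drive_tool", "data": {"commands": [0.0035, -0.0061, 0, 0, 0.02, 0.0074, -0.0119, 0, 0, 0.02]}}

```text
time: 10.88
tcp_pos: [451.9, -305.0, 62.5]
tcp_rot: [2.949, 1.07, 0.003]
force: [0.2, -10.0, 4.4]
opening: 23.7
```

```bash
python3 - <<'E'
from h import *
c=cap('top');o=robot.get_obs();p=o['tcp_pos'];print(p,o['force'],o['opening'],o['joint_positions'].round(2))
cv2.imwrite('pics/t1.png',cv2.cvtColor(c['image'],cv2.COLOR_RGB2BGR))
S=np.array([589,-291.3]);d=p[:2]-S;print(np.hypot(*d),np.degrees(np.arctan2(d[1],d[0]))%360)
E
```

```text
[ 451.79497598 -304.1623509    62.46089369] [ 1.65588218 -6.69550288  4.98501574] 23.92799461051449 [-0.61  0.51  1.89 -0.    0.74  0.26]
137.8065988514752 185.35556835031335
```

Driving force at the grip is about 8 to 9 N, as expected for free running. Now the return stroke, with the pawl clicking over.

Request:
{"op": "drive_tool", "data": {"commands": [-0.0037, 0.006, 0, 0, 0.02, -0.0074, 0.0119, 0, 0, 0.02, -0.0134, 0.0245, 0, 0, 0.02, -0.0182, 0.0376, 0, 0, 0.02, -0.0217, 0.0512, 0, 0, 0.02, -0.0238, 0.065, 0, 0, 0.02, -0.0245, 0.079, 0, 0, 0.02, -0.0238, 0.093, 0, 0, 0.02, -0.0217, 0.1068, 0, 0, 0.02, -0.0182, 0.1204, 0, 0, 0.02, -0.0134, 0.1335, 0, 0, 0.02, -0.0087, 0.1436, 0, 0, 0.02, -0.0087, 0.1436, 0, 0, 0.02]}}

```text
time: 12.55
tcp_pos: [537.0, -420.0, 62.5]
tcp_rot: [2.951, 1.07, 0.001]
force: [1.5, -3.9, 6.2]
opening: 24.0
```

```bash
python3 - <<'E'
from h import *
c=cap('top');o=robot.get_obs();p=o['tcp_pos'];print(p,o['force'],o['opening'])
S=np.array([589,-291.3]);d=p[:2]-S;print(np.hypot(*d),np.degrees(np.arctan2(d[1],d[0]))%360)
b=lambda i:cv2.convertScaleAbs(i,alpha=1.8,beta=15)
im=cv2.cvtColor(c['image'],cv2.COLOR_RGB2BGR);cv2.imwrite('pics/t2.png',im)
cv2.imwrite('pics/c9.png',np.hstack([cv2.resize(b(cv2.imread('pics/top0.png'))[175:305,285:415],(400,400),interpolation=2),cv2.resize(b(im)[175:305,285:415],(400,400),interpolation=2)]))
E
```

```text
[ 537.02185438 -420.0550856    62.5956299 ] [ 1.21569781 -3.20539678  5.82229965] 23.841955875603315
138.85099815841002 248.01617829302285
```

View pics/c9.png

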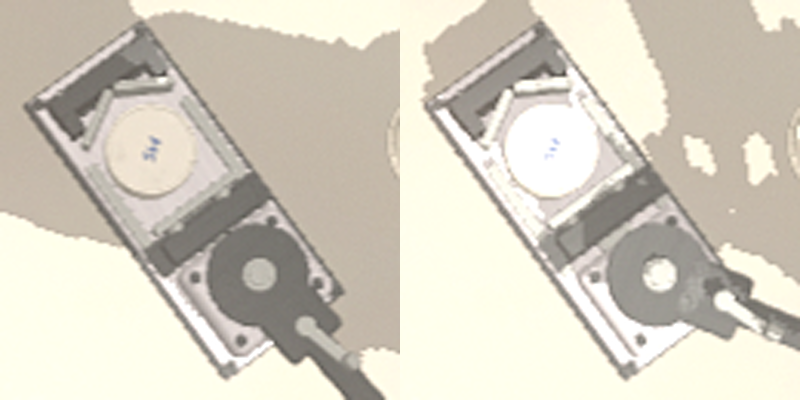

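The jaw block has advanced about 5 mm, so the first stroke had about 0.3 rad of lost motion, and the tin is still clear of the pad. Now the second closing stroke, in pieces to watch the force.

Request:
{"op": "drive_tool", "data": {"commands": [-0.0025, -0.005, 0, 0, 0.02, -0.0047, -0.0101, 0, 0, 0.02, -0.0072, -0.0166, 0, 0, 0.02, -0.0095, -0.0232, 0, 0, 0.02]}}

```text
time: 13.1
tcp_pos: [515.7, -408.9, 62.6]
tcp_rot: [2.948, 1.069, 0.005]
force: [6.0, -6.1, 2.3]
opening: 23.7
```

Request:
{"op": "drive_tool", "data": {"commands": [-0.0018, -0.0067, 0, 0, 0.02, -0.0035, -0.0136, 0, 0, 0.02]}}

```text
time: 13.35
tcp_pos: [504.3, -400.8, 62.6]
tcp_rot: [2.948, 1.069, 0.005]
force: [5.6, -5.5, 1.9]
opening: 23.9
```

Request:
{"op": "drive_tool", "data": {"commands": [-0.0012, -0.0069, 0, 0, 0.02, -0.0021, -0.0138, 0, 0, 0.02]}}

```text
time: 13.6
tcp_pos: [493.8, -391.5, 62.6]
tcp_rot: [2.948, 1.069, 0.004]
force: [4.6, -7.0, 1.9]
opening: 24.1
```

Request:
{"op": "drive_tool", "data": {"commands": [-0.0005, -0.007, 0, 0, 0.02, -0.0007, -0.014, 0, 0, 0.02]}}

```text
time: 13.85
tcp_pos: [484.2, -381.3, 62.5]
tcp_rot: [2.948, 1.069, 0.004]
force: [4.8, -6.7, 1.7]
opening: 23.8
```

Request:
{"op": "drive_tool", "data": {"commands": [0.0002, -0.007, 0, 0, 0.02, 0.0007, -0.014, 0, 0, 0.02]}}

```text
time: 14.1
tcp_pos: [475.7, -370.1, 62.6]
tcp_rot: [2.948, 1.069, 0.004]
force: [4.6, -8.0, 2.6]
opening: 23.6
```

Request:
{"op": "drive_tool", "data": {"commands": [0.0009, -0.0069, 0, 0, 0.02, 0.0021, -0.0138, 0, 0, 0.02]}}

```text
time: 14.35
tcp_pos: [468.4, -358.2, 62.5]
tcp_rot: [2.948, 1.069, 0.004]
force: [3.7, -7.7, 1.2]
opening: 23.9
```

Request:
{"op": "drive_tool", "data": {"commands": [0.0016, -0.0068, 0, 0, 0.02, 0.0035, -0.0136, 0, 0, 0.02]}}

```text
time: 14.6
tcp_pos: [462.3, -345.5, 62.5]
tcp_rot: [2.949, 1.069, 0.003]
force: [3.0, -7.9, 2.7]
opening: 24.0
```

Request:
{"op": "drive_tool", "data": {"commands": [0.0022, -0.0066, 0, 0, 0.02, 0.0048, -0.0131, 0, 0, 0.02]}}

```text
time: 14.85
tcp_pos: [457.4, -332.4, 62.5]
tcp_rot: [2.949, 1.069, 0.003]
force: [3.0, -7.0, 2.8]
opening: 23.7
```

```bash
python3 - <<'E'
from h import *
c=cap('top');o=robot.get_obs();p=o['tcp_pos'];print(p,o['force'],o['opening'])
im=cv2.cvtColor(c['image'],cv2.COLOR_RGB2BGR);cv2.imwrite('pics/t3.png',im)
# profile along vise axis, in a plane z=46 (jaw block top?), offset band
S=np.array([589,-291.3]);a=np.radians(36.47);x=np.array([np.cos(a),np.sin(a)]);y=np.array([-x[1],x[0]])
for f in('top0','t2','t3'):
    g=cv2.cvtColor(cv2.imread(f'pics/{f}.png'),cv2.COLOR_BGR2GRAY).astype('float32')
    for off in(-24,24):
        pr=[]
        for r in range(30,130,3):
            q=proj(c,[[*(S+r*x+(off+k)*y),40] for k in(-3,0,3)]).astype('float32')
            pr.append(int(cv2.remap(g,q[:,0],q[:,1],1).mean()))
        print(f,off,pr)
E
```

```text
[ 457.17460663 -331.52536729   62.48923302] [ 2.17941697 -6.41545064  4.97055977] 23.715111016261975
top0 -24 [94, 77, 50, 56, 56, 56, 56, 59, 77, 89, 95, 104, 112, 112, 112, 112, 112, 111, 111, 112, 114, 114, 116, 113, 116, 115, 115, 114, 114, 112, 113, 111, 97, 74]
top0 24 [94, 81, 54, 59, 59, 58, 58, 56, 68, 89, 98, 100, 112, 111, 111, 111, 105, 94, 95, 100, 105, 112, 115, 117, 117, 117, 114, 111, 109, 110, 109, 109, 106, 94]
t2 -24 [95, 111, 112, 62, 56, 60, 60, 59, 59, 66, 82, 132, 125, 109, 113, 113, 112, 113, 121, 129, 140, 146, 152, 153, 158, 156, 157, 156, 154, 137, 127, 111, 98, 88]
t2 24 [95, 111, 113, 69, 75, 79, 78, 77, 75, 63, 78, 135, 130, 109, 112, 111, 106, 114, 128, 136, 142, 152, 155, 157, 159, 159, 154, 149, 142, 135, 130, 122, 118, 114]
t3 -24 [92, 108, 109, 109, 109, 110, 110, 83, 51, 57, 58, 57, 57, 58, 73, 83, 95, 98, 110, 109, 108, 108, 111, 109, 109, 111, 113, 113, 113, 111, 110, 110, 94, 73]
t3 24 [92, 107, 109, 110, 109, 109, 110, 86, 51, 59, 59, 58, 58, 57, 69, 83, 96, 97, 107, 92, 92, 92, 105, 112, 116, 123, 119, 123, 128, 125, 127, 117, 108, 104]
```

The jaw has come about 18 mm (spindle about 1.02 rad). I'll continue in finer steps from here.

Request:
{"op": "drive_tool", "data": {"commands": [0.0014, -0.0032, 0, 0, 0.02, 0.0028, -0.0064, 0, 0, 0.02]}}

```text
time: 15.15
tcp_pos: [455.6, -325.7, 62.5]
tcp_rot: [2.949, 1.069, 0.003]
force: [2.3, -8.4, 3.3]
opening: 23.8
```

Request:
{"op": "drive_tool", "data": {"commands": [0.0016, -0.0031, 0, 0, 0.02, 0.0032, -0.0062, 0, 0, 0.02]}}

```text
time: 15.4
tcp_pos: [454.0, -318.9, 62.5]
tcp_rot: [2.949, 1.069, 0.003]
force: [2.2, -9.0, 3.6]
opening: 24.0
```

Request:
{"op": "drive_tool", "data": {"commands": [0.0017, -0.0031, 0, 0, 0.02, 0.0035, -0.0061, 0, 0, 0.02]}}

```text
time: 15.65
tcp_pos: [452.8, -312.0, 62.5]
tcp_rot: [2.949, 1.069, 0.003]
force: [1.1, -9.4, 3.9]
opening: 23.7
```

Request:
{"op": "drive_tool", "data": {"commands": [0.0019, -0.003, 0, 0, 0.02, 0.0039, -0.0058, 0, 0, 0.02]}}

```text
time: 15.9
tcp_pos: [451.9, -305.2, 62.5]
tcp_rot: [2.949, 1.07, 0.003]
force: [0.9, -9.8, 3.6]
opening: 23.6
```

```bash
python3 - <<'E'
from h import *
for i in range(3):
  c=cap('top');o=robot.get_obs();p=o['tcp_pos'];print(p,o['force'])
cv2.imwrite('pics/t4.png',cv2.cvtColor(c['image'],cv2.COLOR_RGB2BGR))
E
```

```text
[ 451.86412718 -304.86847832   62.48833247] [ 0.88070651 -8.93731149  3.85156198]
[ 451.85669988 -304.8655562    62.48146577] [ 0.68037503 -7.28534886  5.08322109]
[ 451.87482871 -304.8758961    62.4973195 ] [ 1.19216809 -7.62950403  4.92818749]
```

The force at the end of this stroke (9.8 N) matches stroke 1 at the same place (10.0 N), so the tin is not tight yet (spindle about 1.22). Next, the return and the third stroke.

Request:
{"op": "drive_tool", "data": {"commands": [-0.0037, 0.006, 0, 0, 0.02, -0.0074, 0.0119, 0, 0, 0.02, -0.0134, 0.0245, 0, 0, 0.02, -0.0182, 0.0376, 0, 0, 0.02, -0.0217, 0.0512, 0, 0, 0.02, -0.0238, 0.065, 0, 0, 0.02, -0.0245, 0.079, 0, 0, 0.02, -0.0238, 0.093, 0, 0, 0.02, -0.0217, 0.1068, 0, 0, 0.02, -0.0182, 0.1204, 0, 0, 0.02, -0.0134, 0.1335, 0, 0, 0.02, -0.0087, 0.1436, 0, 0, 0.02, -0.0087, 0.1436, 0, 0, 0.02]}}

```text
time: 17.68
tcp_pos: [536.8, -419.9, 62.5]
tcp_rot: [2.951, 1.07, 0.001]
force: [0.6, -2.7, 7.1]
opening: 23.8
```

```bash
cat > prof.py <<'E'
from h import *
import sys
c=cap('top');n=sys.argv[1];cv2.imwrite(f'pics/{n}.png',cv2.cvtColor(c['image'],cv2.COLOR_RGB2BGR));print(robot.get_obs()['force'],robot.get_obs()['tcp_pos'])
S=np.array([589,-291.3]);a=np.radians(36.47);x=np.array([np.cos(a),np.sin(a)]);y=np.array([-x[1],x[0]])
# back edge of block: half-level crossing bright->dark along the axis, mean of several tracks
for f in['top0','t2','t3',n]:
    g=cv2.cvtColor(cv2.imread(f'pics/{f}.png'),cv2.COLOR_BGR2GRAY).astype('float32');e=[]
    for off in list(range(-27,-20))+list(range(21,28)):
        rs=np.arange(25,75,.5);q=proj(c,[[*(S+r*x+off*y),40] for r in rs]).astype('float32')
        v=cv2.remap(g,q[:,:1],q[:,1:],1)[:,0];k=np.where(v<84)[0];e.append(rs[k[0]] if len(k) else np.nan)
    print(f,np.nanmedian(e),np.nanstd(e).round(2))
E
python3 prof.py t5
```

```text
[ 0.78407178 -3.06802419  7.51922857] [ 536.78852888 -419.88580474   62.54746545]
top0 25.0 3.61
t2 31.5 6.65
t3 25.0 11.86
t5 39.75 14.79
```

Request:
{"op": "drive_tool", "data": {"commands": [-0.0025, -0.005, 0, 0, 0.02, -0.0047, -0.0101, 0, 0, 0.02, -0.0059, -0.0134, 0, 0, 0.02, -0.0072, -0.0166, 0, 0, 0.02, -0.0084, -0.02, 0, 0, 0.02, -0.0095, -0.0232, 0, 0, 0.02]}}

```text
time: 18.48
tcp_pos: [516.4, -409.4, 62.6]
tcp_rot: [2.947, 1.068, 0.006]
force: [7.9, -8.0, -1.0]
opening: 24.1
```

Request:
{"op": "drive_tool", "data": {"commands": [-0.001, -0.0034, 0, 0, 0.02, -0.0019, -0.0068, 0, 0, 0.02]}}

```text
time: 18.73
tcp_pos: [510.8, -405.7, 62.6]
tcp_rot: [2.947, 1.068, 0.007]
force: [9.5, -9.1, -1.1]
opening: 24.1
```

The force rose to 11.0 N and then 13.0 N along the tangent, against about 8.3 N free. That puts the squeeze at about 35 N, so I'll stop here. I'll ease the handle back a few mm to unload, then release and rise.

Request:
{"op": "drive_tool", "data": {"commands": [0.001, 0.003, 0, 0, 0.02, 0.0018, 0.006, 0, 0, 0.02, 0.0018, 0.006, 0, 0, 0.02]}}

```text
time: 19.1
tcp_pos: [514.3, -407.9, 62.5]
tcp_rot: [2.95, 1.07, 0.002]
force: [2.6, -5.0, 5.8]
opening: 24.0
```

Request:
{"op": "drive_tool", "data": {"commands": [0, 0, 0, 0, 0.03, 0, 0, 0, 0, 0.045, 0, 0, 0, 0, 0.06, 0, 0, 0, 0, 0.07, 0, 0, 0, 0, 0.07, 0, 0, -0.03, 0, 0.07, 0, 0, -0.07, 0, 0.07, 0, 0, -0.12, 0, 0.07, -0.02, 0.04, -0.14, 0, 0.07, -0.04, 0.09, -0.14, 0, 0.07, -0.06, 0.14, -0.14, 0, 0.07, -0.08, 0.19, -0.14, 0, 0.07, -0.1, 0.24, -0.14, 0, 0.07, -0.1, 0.24, -0.14, 0, 0.07]}}

```text
time: 20.85
tcp_pos: [589.6, -657.9, 198.5]
tcp_rot: [-2.954, -1.067, 0.001]
force: [0.0, 0.4, -0.4]
opening: 69.8
```

```bash
python3 - <<'E'
from h import *
c=cap('top','t6.png');s=cap('side','s6.png');o=robot.get_obs();print(o['tcp_pos'],o['force'],o['time'])
b=lambda f:cv2.convertScaleAbs(cv2.imread(f),alpha=1.6,beta=10)
cv2.imwrite('pics/c10.png',np.hstack([cv2.resize(b('pics/t6.png')[175:335,285:445],(400,400),interpolation=2),cv2.resize(b('pics/s6.png')[220:360,240:400],(400,350),interpolation=2)[:400] if 0 else cv2.resize(b('pics/s6.png')[220:380,240:400],(400,400),interpolation=2)]))
E
```

```text
[ 589.85498659 -654.74122631  199.88100904] [-0.01533846  0.03915863 -1.09050106] 20.95
```

View pics/c10.png

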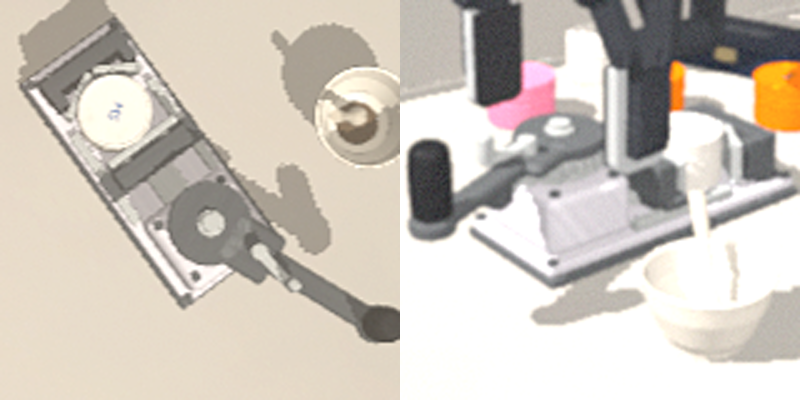

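The top view shows the tin seated in the V with the pad against it, at about (331,218). The pawl tab at (402,289) lies clockwise of the handle line, so it is set to closing. The robot is clear and the bystanders stand as they did, so I'll hand in.

```bash
python3 -c "
from plant import hand_in
print(hand_in())"
```

```text
the job is handed in; nothing more can be done
None
```

The job is handed in: the pawl is flipped to closing, and the tin is gripped between the jaws at about 35 N of squeeze. That is within the 12–45 N limits but above the 28 N you suggested.

- **Work done:** I flipped the pawl with the shut fingertips, which took about 2 N. I then took the grip from above and swung the handle through two full closing strokes and the start of a third. I stopped there, eased the handle back about 6 mm, let go and moved clear. It took about 21 s.
- **Squeeze:** the force at the grip rose from about 8.3 N running free to 11.0 N and then 13.0 N. The 35 N is inferred from that rise, give or take about 5 N. It came out above 28 N because the tin was tighter at the start of the third stroke than I expected.
- **Last pictures:** the tin is seated in the V with the pad against it, and the pawl is still on the closing side. The pictures showed no bystander moved, and no unexpected contact force was felt.
- **Checks that disagreed or failed:**
    - The fingertips sat about 31 mm behind the stated TCP in the pictures, so I worked from where they were seen.
    - The opening read about 24 mm on the 26 mm grip.
    - One attempt to measure the jaw's advance from the top picture was too noisy to use. The jaw position therefore rests on one earlier measurement (about 18 mm) and the forces.

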